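# Fit the vented lid to the garlic pot and lift the cover off it

## Robot

A 7-joint arm with a two-finger parallel gripper is mounted at the origin on a cart in front of the work surface, level with it; the furniture and walls round the work are solid. World frame = base frame: x ahead of the robot, y to its left, z up, the work surface at z = 0. Lengths are in m, angles in rad, forces in N, time in s.
With the tool pointing down it reaches from about 0.4 to 0.875 m from the base axis. Payload 19.3 kg.
Tool frame: the origin (TCP) lies at the very end of the fingers, on their centre line; the grasp point (between the pads) lies 19 mm behind it; z points along the fingers, y is the line along which they close (so a half turn about z gives the same grasp; the last joint's range is limited). The gripper opens to 85 mm and grips with 20 to 120 N. Pads are 22 mm wide; open, the fingers measure 114 mm over their backs; the gripper's body (76 mm by 85 mm) begins 54 mm behind the grasp point. The pads swing forward as they close: fully open they stand 13 mm farther back than shut.
Start: joints at [1.047, 0.521, -0.036, 1.599, 0.021, 1.021, -0.113], TCP at [0.274, -0.562, 0.231] pointing down, gripper open.
Joint ranges: [-2.91, 2.91], [-0.3, 2.13], [-1.5, 1.42], [0.17, 2.43], [-1.26, 4.41], [0.16, 1.93], [-2.52, 2.52]. Speed limits (rad/s): [1.89, 1.89, 2.39, 2.39, 3.01, 3.01, 3.01].

## Interface

Orientations are given as [roll, pitch, yaw] about the fixed x, y, z axes, in that order (R = Rz(yaw) Ry(pitch) Rx(roll)).
In Python, from workcell import bot gives the robot as it stands.
- The arm moves only by the shell command python3 -m crank 'ROWS' [FORCE]. ROWS is a JSON object of lists of equal length, an entry for each row: "travel": the shift along the world's x, y, z in cm, a list of three; "turn": the turn, a rotation vector about the world's x, y, z in degrees, a list of three; "gripper": the closure, from 0 (fully open) to 1 (shut). A call has exactly 5 rows; each row is the pose to reach, as a shift and turn from the pose commanded when the call began; what a row does not reach only later rows make up. A row lasts 1/10 s, in which the tool goes at most 50 mm and 8.59 degrees, less where a joint would pass 70% of its speed; a pose out of reach is approached as far as the arm can. A call with a gripper value outside its range is refused whole. The fingers move at their own pace and stop on an object; FORCE is the grip in N (left out, the last holds). Time passes only in rows, so rows that repeat a pose let the fingers close, or fill a call up. It gives the time, the measured TCP pose, the force, the opening and the grip force at its end, in the units of the state.
- bot.observe(): the state, without advancing time (a new reading comes with each control period).
- bot.grab_frame(name): name is "scene" or "top"; returns a dict with "pixels" (480x640x3 uint8, red, green, blue), "fx", "fy", "cx", "cy" (pixels), "extrinsics" (4x4, takes a point from world to camera coordinates). Camera axes: x right, y down, z forward; pixel columns grow to the right and rows downward; lengths in m; the calibration is good to about 2 mm. A picture is of the moment at which its call begins. There is no depth.
- bot.job_done(): hands the job in; it is judged then, once.
The state is a dict: "clock": time; "qpos": joint angles; "qd": joint speeds; "joint_efforts": joint torques, N m; "position": TCP position; "tool_rot": TCP orientation; "force": force on the tool from outside, world axes, zero at the start; "moment": the same for the moment, N m; "grip_width": finger opening in m; "finger_force": force on a finger pad.
Only numpy, scipy, OpenCV 4.12 (cv2) and the standard library are available. Lean on these libraries where they do the work, as an engineer would, in place of code of your own. Each camera call takes 0.05 s, during which the arm holds its last target. There are 200 camera calls.

## Task

Carry the stacked lid set over to the open garlic pot by the wooden inner lid's stem, turn it so that the inner lid's tab goes into the notch in the pot's rim, and lower it fully home before letting go of the stem. Then take only the white cover by its neck and lift it straight up, clear of the stem, leaving the inner lid seated so that the garlic can air; never part the cover from the inner lid before that. Finish still holding the cover level in the air over the pot, with the pot and the other things left standing where they were.

Things in the scene. Friction and masses are not known exactly. Their poses are not given: they have to be found in the camera images.
- pot: Open round white pot, loose, 0.8 kg, a garlic bulb fixed inside (clear of the lid). Outer diameter 96, inner 84, height 80. Origin: centre of underside, z up. Its rim has one notch, 20 wide, 12 deep, through the wall on its -x side. Pot and lid set stand side by side right of the hob and may change places; a hood hangs 0.65 m above the hob (x over 0.57 m).
- notch (a point): Middle of the notch's floor in the pot's rim, 45 mm from the pot's axis along its -x, 68 mm above the underside (12 below the rim).
- inner_lid: Wooden lid under the cover, 0.15 kg, standing on the worktop. Origin: centre of underside, z up. Plug 79 diameter, z=0-10 (lowest 5 taper to 71); flange 92 diameter, z=10-16, vent holes. Fully home on the rim its origin is 70 above the pot's. Tab on its -x side, 12 wide, z=2-11, out to 60 from the axis. Flat stem 18 (x) by 10 (y) up to z=72; lifted by it, the lid carries the cover along.
- stem_top (a point): Top of the inner lid's stem, on its axis, 72 mm above the lid's origin. The top 30 mm stand free above the cover's neck: grip them across the 10 mm thickness (along the lid's y).
- tab (a point): Point on the inner lid's tab, 54 mm from the axis along the lid's -x, 6.5 mm above its origin. With the tab in the notch the lid's yaw equals the pot's within about 5 degrees; otherwise the tab rests on the rim and the lid stands crooked.
- cover: White round cover, 0.14 kg, loose on the inner lid. Origin: centre of the disc's underside, z up. Disc 102 diameter, 5 thick; skirt 4 deep (inner diameter 97) round the flange. Central tube neck, outer diameter 34, bore 26, up to z=26; the stem passes loosely through. Resting, its origin is 16 above the inner lid's; 56 of straight lift clears the stem.
- neck_top (a point): Centre of the neck's upper rim, 26 mm above the cover's origin. The upright outside of the neck is free over 21 mm below it, for gripping.
- egg_timer: Bystander: red round kitchen timer, 63 diameter, 53 high, origin at the centre of the underside.
- spice: Bystander: glass spice jar with a dark cap, 44 diameter, 96 high, origin at the centre of the underside.
- mustard: Bystander: mustard jar, 62 diameter, 86 high, origin at the centre of the underside.
- glass: Bystander: drinking glass, 80 diameter, 91 high, origin at the centre of the underside.

How it is judged:
By the outcome, as a careful person would: the job done as asked, in the order asked, and still so for the second after the job is handed in, while the arm keeps its last pose, push and grip.
It also fails if it takes over 42 s, if anything falls off the work surface, if the arm or the gripper's body presses on something with over 40 N, if the wrist force passes 120 N, or if a joint passes its speed limit or range.

## Working session

There is one attempt and no reset: what is moved stays moved. The work goes in short steps, Python scripts to look and compute and a shell command to move; the robot and the scene stay as the last step left them, time stands still between calls to the robot, and variables do not carry over. Pictures are saved under pics/ and viewed, at most 10 in all, crops included, and the job is handed in when it is done.

```bash
mkdir -p pics; ls; python3 - <<'E'
from workcell import bot
import cv2,pickle
for n in("scene","top"):
    f=bot.grab_frame(n); cv2.imwrite(f"pics/{n}0.png",f["pixels"][:,:,::-1]); pickle.dump(f,open(n+"0.pkl","wb"))
    print(n,f["fx"],f["cx"],f["cy"],f["extrinsics"].round(3).tolist())
s=bot.observe();print(s["position"],s["tool_rot"],s["clock"],s["grip_width"])
E
```

```text
pics
scene 561.6942426254647 325.8131902253258 245.17864203764702 [[-0.747, -0.664, -0.02, 0.385], [-0.264, 0.325, -0.908, 0.229], [0.61, -0.673, -0.419, 0.796], [0.0, 0.0, 0.0, 1.0]]
top 573.0298142385197 308.4176457289152 239.2334265040237 [[0.02, -1.0, 0.001, -0.109], [-0.993, -0.02, -0.118, 0.578], [0.118, 0.001, -0.993, 1.473], [0.0, 0.0, 0.0, 1.0]]
[ 0.27384513 -0.5615076   0.23082579] [-3.14062948e+00  5.12799393e-05  4.53810785e-01] 0.1 0.08544400716450025
```

View pics/scene0.png

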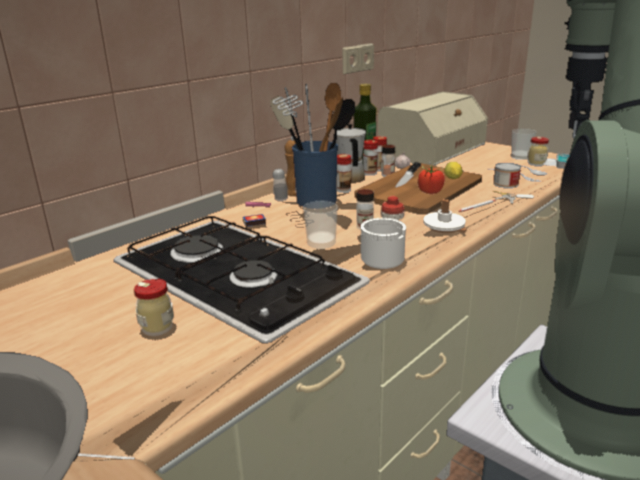

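View pics/top0.png

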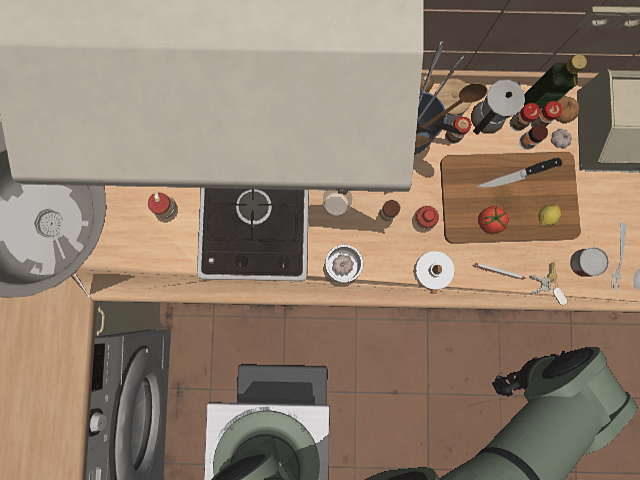

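The top view shows the pot at about (344,264) with the bulb in it, and the lid set at (435,269). The hood covers rows above 190. In the scene view the pot is at (383,243) and the lid at (445,218). I'll zoom in for the notch, tab and stem.

```bash
cat > h.py <<'E'
import numpy as np,pickle,cv2
def load(n): return pickle.load(open(n+".pkl","rb"))
def ray(f,u,v,z):
    E=f["extrinsics"];R,t=E[:3,:3],E[:3,3];c=-R.T@t
    d=R.T@np.array([(u-f["cx"])/f["fx"],(v-f["cy"])/f["fy"],1]);return c+d*(z-c[2])/d[2]
def proj(f,p):
    q=f["extrinsics"][:3,:3]@np.array(p)+f["extrinsics"][:3,3];return (f["fx"]*q[0]/q[2]+f["cx"],f["fy"]*q[1]/q[2]+f["cy"])
def crop(f,u,v,w,h,k): return cv2.resize(f["pixels"][v:v+h,u:u+w,::-1],None,fx=k,fy=k,interpolation=cv2.INTER_CUBIC)
E
python3 - <<'E'
from h import *
t,s=load("top0"),load("scene0")
a=np.hstack([crop(t,320,240,50,50,6),crop(t,410,245,50,50,6)])
b=np.hstack([crop(s,350,210,60,60,5),crop(s,415,190,60,60,5)])
cv2.imwrite("pics/z0.png",np.vstack([a,b]))
print(ray(t,344,264,.08),ray(t,436,269,.072))
E
```

```text
[ 0.51269308 -0.1891712   0.08      ] [ 0.50522807 -0.42438046  0.072     ]
```

View pics/z0.png

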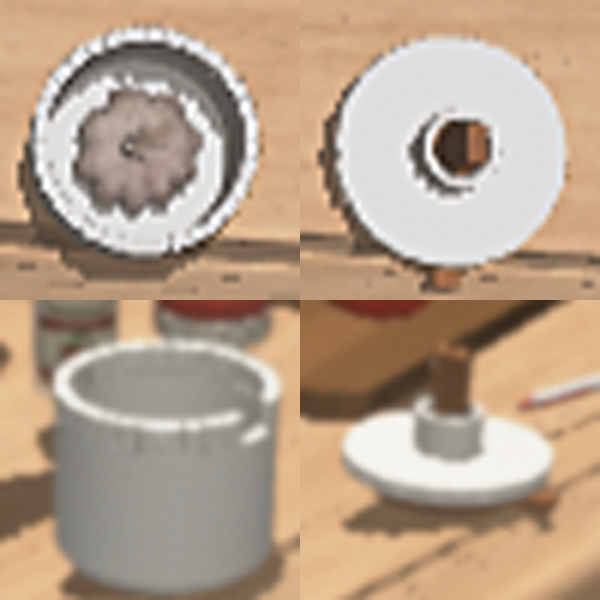

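Tab seen at top px (434,291) and scene px (463.5,229.5). The notch gap in the pot rim is at scene px about (401,235). Next I'll compute poses from both cameras and check with an overlay.

```bash
cat > pose.py <<'E'
from h import *
t,s=load("top0"),load("scene0")
def px(u0,v0,X,Y,k): return u0+(X+.5)/k-.5, v0+(Y+.5)/k-.5
def whitefit(f,u,v,w,h,th):
    im=f["pixels"][v:v+h,u:u+w].astype(int)
    m=((im.min(2)>th)&(im.max(2)-im.min(2)<22)).astype(np.uint8)
    c=max(cv2.findContours(m,cv2.RETR_EXTERNAL,cv2.CHAIN_APPROX_NONE)[0],key=cv2.contourArea)
    e=cv2.fitEllipse(cv2.convexHull(c)); return (e[0][0]+u,e[0][1]+v),e[1]
c1=whitefit(t,410,245,50,50,165); p1=whitefit(t,320,240,50,50,180)
print("cover px",c1,"pot",p1)
C=ray(t,*c1[0],.021);P=ray(t,*p1[0],.08)
print("cover",C,"pot",P)
st=ray(t,*px(410,245,(473-300),147,6),.072);print("stemtop",st)
st2=ray(s,*px(415,190,(455-300),348-300,5),.072);print("stemtop scene",st2)
for nm,f,q in(("top",t,px(410,245,145,279,6)),("scn",s,px(415,190,243,197,5))):
    T=ray(f,*q,.009);d=C-T;print("tab",nm,T,np.hypot(*d[:2]),np.degrees(np.arctan2(d[1],d[0])))
for X,Y,z in((242,115,.08),(270,100,.08),(255,134,.068)):
    N=ray(s,*px(350,210,X,Y,5),z);d=P-N;print("notch",N,np.hypot(*d[:2]),np.degrees(np.arctan2(d[1],d[0])))
E
python3 pose.py
```

```text
cover px ((434.6681709289551, 269.8647403717041), (37.323368072509766, 38.13956069946289)) pot ((343.797643661499, 263.00390243530273), (36.89476013183594, 37.31899642944336))
cover [ 0.50650884 -0.43220228  0.021     ] pot [ 0.51521621 -0.1886257   0.08      ]
stemtop [ 0.50513858 -0.43054136  0.072     ]
stemtop scene [ 0.50810501 -0.4330012   0.072     ]
tab top [ 0.45105644 -0.43206819  0.009     ] 0.055452569579778135 -0.1385461979796326
tab scn [ 0.45286319 -0.42997095  0.009     ] 0.05369204236499715 -2.381778162669469
notch [ 0.47024378 -0.17785886  0.08      ] 0.04624331276177646 -13.4637497783078
notch [ 0.47022314 -0.19823971  0.08      ] 0.04600875223546924 12.06144830743216
notch [ 0.47006011 -0.18775277  0.068     ] 0.045164532990324635 -1.1074713500671503
```

Both poses hold up against the known sizes: tab radius 54-55 mm, notch radius 45-46 mm, gap 20 mm. Lid set is at (0.506,-0.432) with yaw about -1°. Pot is at (0.515,-0.189) with yaw about -1°. Moving above the stem.

```bash
python3 -m crank '{"travel":[[4,2.2,0],[8.5,4.8,0],[13,7.3,0],[17,9.5,0],[20,11.2,0]],"turn":[[0,0,-6],[0,0,-13],[0,0,-20],[0,0,-26.5],[0,0,-26.5]],"gripper":[0.0,0.0,0.0,0.0,0.0]}' 60; python3 - <<'E'
from workcell import bot
s=bot.observe();print(s["position"].round(4),s["tool_rot"].round(4),s["clock"],s["force"])
E
```

```text
clock: 0.6
position: [0.477, -0.447, 0.2309]
tool_rot: [-3.141, -0.0, -0.01]
force: [-0.3, 0.2, -0.1]
grip_width: 0.0853
finger_force: 0.0
[ 0.477  -0.447   0.2309] [-3.1406e+00 -2.0000e-04 -1.0400e-02] 0.6 [-0.25258228  0.20546314 -0.11163239]
```

```bash
python3 -m crank '{"travel":[[1.6,0.9,-1],[3.2,1.8,-4],[3.2,1.8,-8],[3.2,1.8,-11],[3.2,1.8,-11]],"turn":[[0,0,0],[0,0,0],[0,0,0],[0,0,0],[0,0,0]],"gripper":[0.3,0.3,0.3,0.3,0.3]}'; python3 - <<'E'
from workcell import bot
from h import *
f=bot.grab_frame("scene");t=bot.grab_frame("top");pickle.dump(f,open("scene1.pkl","wb"))
s=bot.observe();print(s["position"].round(4),s["tool_rot"].round(4),s["clock"],s["grip_width"])
u,v=map(int,proj(f,s["position"]));u2,v2=map(int,proj(t,[.506,-.432,.05]))
cv2.imwrite("pics/a1.png",np.hstack([crop(f,u-50,v-30,100,100,4),crop(t,u2-50,v2-50,100,100,4)]));print(u,v)
E
```

```text
clock: 1.1
position: [0.5034, -0.4306, 0.1168]
tool_rot: [-3.138, 0.006, -0.009]
force: [-1.3, 0.9, -0.3]
grip_width: 0.0596
finger_force: 0.0
[ 0.5055 -0.4323  0.1216] [-3.1415e+00  6.0000e-04 -9.4000e-03] 1.2 0.05947241630906019
447 179
```

View pics/a1.png

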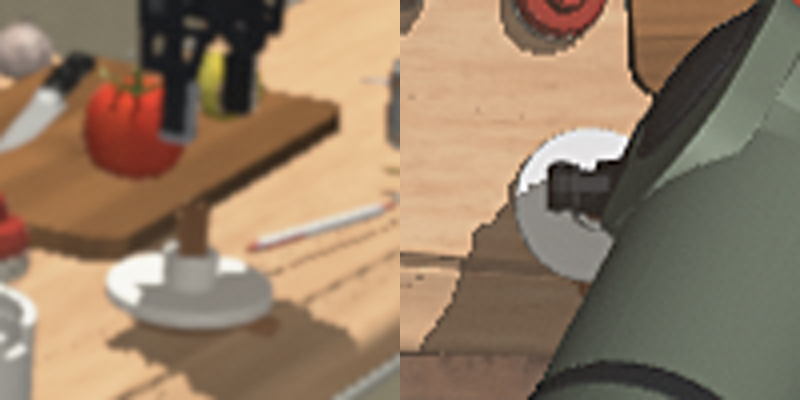

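The open fingers straddle the stem in plan: stem top at crop (195,207), fingers at (180,140) and (240,112). I'll descend and grip.

```bash
python3 -m crank '{"travel":[[0,0,-2],[0,0,-4.5],[0,0,-6.5],[0,0,-7.4],[0,0,-7.4]],"turn":[[0,0,0],[0,0,0],[0,0,0],[0,0,0],[0,0,0]],"gripper":[0.3,0.3,0.3,0.3,0.3]}' 60;  python3 -m crank '{"travel":[[0,0,0],[0,0,0],[0,0,0],[0,0,0],[0,0,0]],"turn":[[0,0,0],[0,0,0],[0,0,0],[0,0,0],[0,0,0]],"gripper":[0.6,0.8,1,1,1]}' 60; python3 -m crank '{"travel":[[0,0,0],[0,0,0],[0,0,0],[0,0,0],[0,0,0]],"turn":[[0,0,0],[0,0,0],[0,0,0],[0,0,0],[0,0,0]],"gripper":[1,1,1,1,1]}' 60;
```

```text
clock: 1.7
position: [0.506, -0.4321, 0.0478]
tool_rot: [3.141, -0.0, -0.009]
force: [-0.2, 0.5, 0.4]
grip_width: 0.0598
finger_force: 0.0
clock: 2.2
position: [0.5063, -0.4318, 0.0482]
tool_rot: [3.141, -0.001, -0.009]
force: [-1.4, 2.2, 8.1]
grip_width: 0.0085
finger_force: 58.7
clock: 2.7
position: [0.5063, -0.4319, 0.0482]
tool_rot: [3.141, -0.001, -0.009]
force: [-2.0, 3.0, 8.5]
grip_width: 0.0086
finger_force: 58.7
```

```bash
python3 -m crank '{"travel":[[0,0,1],[0,0,3],[0,0,6],[0,0,9.5],[0,0,13]],"turn":[[0,0,0],[0,0,0],[0,0,0],[0,0,0],[0,0,0]],"gripper":[1,1,1,1,1]}' 60;  python3 -m crank '{"travel":[[0,2,0.5],[0,5,1],[0,8,1],[0,10,1],[0,11,1]],"turn":[[0,0,0],[0,0,0],[0,0,0],[0,0,0],[0,0,0]],"gripper":[1,1,1,1,1]}'; python3 - <<'E'
from workcell import bot
from h import *
bot.grab_frame("top");f=bot.grab_frame("scene");t=bot.grab_frame("top")
pickle.dump(f,open("scene2.pkl","wb"));pickle.dump(t,open("top2.pkl","wb"))
s=bot.observe();p=s["position"];print(p.round(4),s["tool_rot"].round(4),s["clock"],s["grip_width"],s["force"])
u,v=map(int,proj(f,p));u2,v2=map(int,proj(t,p))
cv2.imwrite("pics/a2.png",np.hstack([crop(f,u-40,v-30,80,80,5),crop(t,u2-40,v2-40,80,80,5)]));print(u-40,v-30,u2-40,v2-40)
E
```

```text
clock: 3.2
position: [0.5056, -0.4316, 0.1791]
tool_rot: [-3.141, 0.0, -0.009]
force: [0.7, -0.6, -2.8]
grip_width: 0.0084
finger_force: 58.7
clock: 3.7
position: [0.5062, -0.3199, 0.188]
tool_rot: [-3.141, -0.0, -0.007]
force: [0.1, 0.2, -3.1]
grip_width: 0.0089
finger_force: 58.8
[ 0.506  -0.3222  0.1877] [ 3.1411e+00 -3.0000e-04 -8.5000e-03] 3.85 0.009108177665556294 [ 0.34967514 -0.46992122 -3.29945723]
383 133 363 224
```

View pics/a2.png

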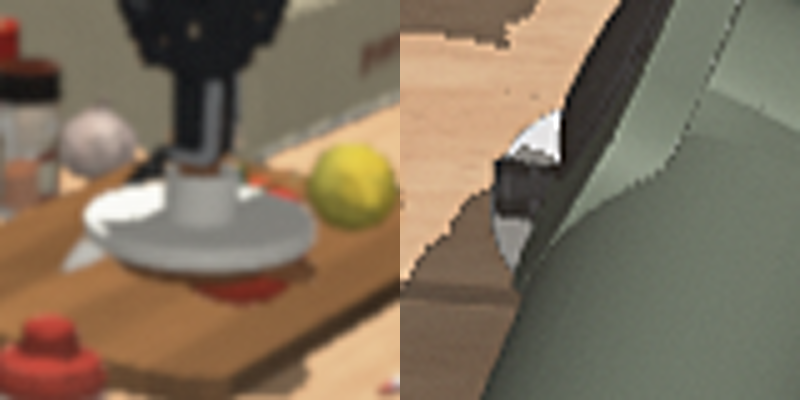

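The lid set hangs level from the gripper, with the cover ellipse spanning crop x 83..318 at y about 225 and the tab near (295,268). Now checking offset and yaw numerically.

```bash
python3 - <<'E'
from h import *
f=load("scene2");t0=load("top0");s0=load("scene0")
L=np.array([.506,-.3222,.1877-.0482])
def c(p): u,v=proj(f,p);return ((u-383+.5)*5-.5,(v-133+.5)*5-.5)
def circ(z,r,n=72): return np.array([L+[r*np.cos(a),r*np.sin(a),z] for a in np.linspace(0,2*np.pi,n)])
P=np.array([c(p) for z in(.012,.021) for p in circ(z,.051)])
print("cover bbox pred",P.min(0),P.max(0))
for y in(-6,-3,0,3):
    a=np.radians(y);R=np.array([[np.cos(a),-np.sin(a),0],[np.sin(a),np.cos(a),0],[0,0,1]])
    print(y,[np.round(c(L+R@np.array(q)),0).tolist() for q in([-.06,-.006,.011],[-.06,.006,.011],[-.06,.006,.002],[-.06,-.006,.002])])
# overlay picture: lid crop + pot model on initial scene/top
im=crop(f,403,163,40,30,10);k=10
def dr(im,g,u0,v0,k,pts,col):
    q=np.array([[ (proj(g,p)[0]-u0+.5)*k-.5,(proj(g,p)[1]-v0+.5)*k-.5] for p in pts]);cv2.polylines(im,[q.round().astype(int)],False,col,1)
O=[]
for g,u0,v0 in((s0,362,213),(t0,324,243)):
    i=crop(g,u0,v0,40,50 if g is s0 else 40,10)[:400]
    C=np.array([.515,-.1886,0])
    for r,z in((.048,.08),(.042,.08),(.048,0)): dr(i,g,u0,v0,10,[C+[r*np.cos(a),r*np.sin(a),z] for a in np.linspace(0,2*np.pi,72)],(0,255,0))
    for y in(-.01,.01): 
        dr(i,g,u0,v0,10,[C+[-(x*x-y*y)**.5,y,z] for x,z in((.048,.08),(.048,.068),(.042,.068),(.042,.08))],(0,0,255))
    O.append(i)
cv2.imwrite("pics/o.png",np.hstack(O))
E
```

```text
cover bbox pred [ 87.80366254 180.52479681] [320.10486187 270.55239614]
-6 [[320.0, 263.0], [303.0, 269.0], [302.0, 289.0], [319.0, 282.0]]
-3 [[324.0, 261.0], [308.0, 268.0], [307.0, 287.0], [323.0, 280.0]]
0 [[327.0, 259.0], [313.0, 266.0], [312.0, 286.0], [326.0, 279.0]]
3 [[330.0, 257.0], [317.0, 264.0], [316.0, 284.0], [329.0, 276.0]]
```

View pics/o.png

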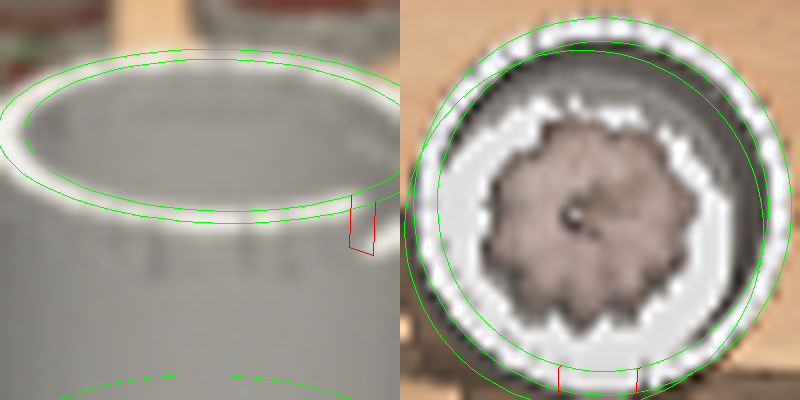

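The overlay fits: pot at about (0.514,-0.1886), yaw within about 1° of 0, and the notch edges match. The carried lid follows the gripper yaw of -0.5°. Moving over the pot.

```bash
python3 -m crank '{"travel":[[0.2,2,0],[0.4,5,0],[0.6,8.5,0],[0.8,11.5,0],[0.8,13.4,0]],"turn":[[0,0,0],[0,0,0],[0,0,0],[0,0,0],[0,0,0]],"gripper":[1,1,1,1,1]}';  python3 -m crank '{"travel":[[0,0,0],[0,0,0],[0,0,-1],[0,0,-2],[0,0,-2.8]],"turn":[[0,0,0],[0,0,0],[0,0,0],[0,0,0],[0,0,0]],"gripper":[1,1,1,1,1]}'; python3 - <<'E'
from workcell import bot
from h import *
f=bot.grab_frame("scene");f=bot.grab_frame("scene")
pickle.dump(f,open("scene3.pkl","wb"))
s=bot.observe();p=s["position"];print(p.round(4),s["tool_rot"].round(4),s["clock"],s["grip_width"],s["force"])
def dr(im,u0,v0,k,pts,col):
    q=np.array([[ (proj(f,p)[0]-u0+.5)*k-.5,(proj(f,p)[1]-v0+.5)*k-.5] for p in pts]);cv2.polylines(im,[q.round().astype(int)],False,col,1)
a=crop(f,350,190,70,80,5.5);b=a.copy()
L=p-[0,0,.0482];C=np.array([.5143,-.1886,0])
for c,r,z,col in((L,.051,.012,(255,0,0)),(L,.051,.021,(255,0,0)),(C,.048,.08,(0,200,0)),(C,.048,0,(0,200,0))):
    dr(b,350,190,5.5,[c+[r*np.cos(t),r*np.sin(t),z] for t in np.linspace(0,2*np.pi,90)],col)
cv2.imwrite("pics/a3.png",np.hstack([a,b]))
E
```

```text
clock: 4.35
position: [0.5143, -0.1869, 0.1873]
tool_rot: [-3.141, -0.0, -0.009]
force: [0.3, 0.6, -4.3]
grip_width: 0.0089
finger_force: 58.9
clock: 4.85
position: [0.5134, -0.1884, 0.1579]
tool_rot: [-3.141, 0.001, -0.01]
force: [1.1, -0.4, -3.7]
grip_width: 0.0087
finger_force: 58.9
[ 0.5132 -0.1879  0.1577] [-3.141e+00  2.300e-03 -9.300e-03] 4.95 0.008848157646978324 [ 0.15115441  0.09566811 -3.20777425]
```

View pics/a3.png

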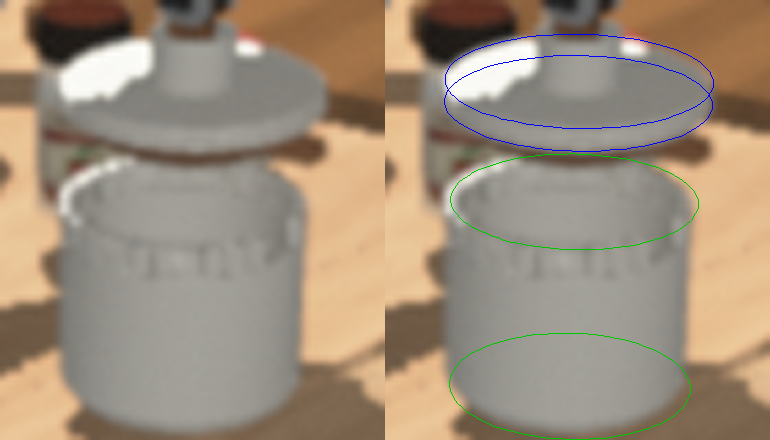

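Cover outline matches the prediction at crop left 60, right 327. The pot silhouette (60..305) sits about 1.3 px left of the model, so I'll refine the pot position by silhouette fit in both cameras.

```bash
cat > fit.py <<'E'
from h import *
from scipy.optimize import minimize
K=8
def fit(f,roi,rings,x0,name):
    u,v,w,h=roi;im=crop(f,u,v,w,h,K);hsv=cv2.cvtColor(im,cv2.COLOR_BGR2HSV)
    m=(hsv[...,1]<60)
    n,l,st,_=cv2.connectedComponentsWithStats(m.astype(np.uint8));
    l0=1+np.argmax(st[1:,4]);m=(l==l0).astype(np.uint8)
    c,_=cv2.findContours(m,cv2.RETR_EXTERNAL,cv2.CHAIN_APPROX_NONE);m=cv2.drawContours(m*0,c,-1,1,-1)
    def pred(p):
        pts=[proj(f,[p[0]+r*np.cos(a),p[1]+r*np.sin(a),z]) for r,z in rings for a in np.linspace(0,6.28,60)]
        q=((np.array(pts)-[u,v]+.5)*K-.5).astype(np.float32)
        return cv2.fillConvexPoly(m*0,cv2.convexHull(q).round().astype(np.int32),1)
    cost=lambda p:float((pred(p)!=m).sum())
    r=minimize(cost,x0,method="Nelder-Mead",options=dict(initial_simplex=[x0,np.add(x0,[.004,0]),np.add(x0,[0,.004])],xatol=1e-4))
    o=im.copy();o[pred(r.x)!=m]=(0,0,255)
    print(name,r.x.round(4),r.fun/m.sum());return o
E
python3 - <<'E'
from fit import *
pot=[(.048,0),(.048,.08)];cov=[(.051,.012),(.051,.021)]
A=[fit(load("scene0"),(352,216,60,56),pot,[.515,-.1886],"pot scene"),fit(load("top0"),(320,240,50,50),pot,[.515,-.1886],"pot top"),
fit(load("scene3"),(352,216,60,56),pot,[.515,-.1886],"pot scene3"),
fit(load("scene0"),(418,208,56,28),cov,[.506,-.432],"cover scene"),fit(load("top0"),(410,245,50,50),cov,[.506,-.432],"cover top")]
cv2.imwrite("pics/f.png",np.hstack([cv2.resize(a,(260,260)) for a in A[:3]]))
E
```

```text
pot scene [ 0.5207 -0.1923] 0.06580557057099776
pot top [ 0.5162 -0.1888] 0.014986430131727013
pot scene3 [ 0.5195 -0.1905] 0.06802761443603224
cover scene [ 0.5074 -0.4309] 0.06677382319173364
cover top [ 0.5072 -0.4325] 0.010120400114915511
```

View pics/f.png

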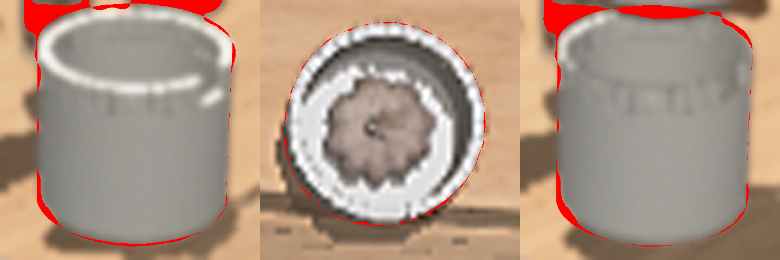

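```bash
python3 -m crank '{"travel":[[0.15,-0.05,0],[0.15,-0.05,-0.6],[0.15,-0.05,-1.4],[0.15,-0.05,-2.2],[0.15,-0.05,-2.7]],"turn":[[0,0,0],[0,0,0],[0,0,0],[0,0,0],[0,0,0]],"gripper":[1,1,1,1,1]}';  python3 -m crank '{"travel":[[0,0,-0.2],[0,0,-0.4],[0,0,-0.6],[0,0,-0.8],[0,0,-0.9]],"turn":[[0,0,0],[0,0,0],[0,0,0],[0,0,0],[0,0,0]],"gripper":[1,1,1,1,1]}'; python3 - <<'E'
from workcell import bot
for i in range(3):
    bot.grab_frame("scene");s=bot.observe();print(s["position"].round(4),s["force"].round(1),s["moment"].round(2))
E
```

```text
clock: 5.45
position: [0.5152, -0.1881, 0.1313]
tool_rot: [-3.141, 0.001, -0.009]
force: [-0.9, -0.6, -2.5]
grip_width: 0.0091
finger_force: 58.9
clock: 5.95
position: [0.5155, -0.1882, 0.1232]
tool_rot: [-3.142, -0.0, -0.009]
force: [-0.1, 0.2, -2.8]
grip_width: 0.0088
finger_force: 58.9
[ 0.5155 -0.1882  0.1231] [-0.2  0.1 -3.5] [0.03 0.04 0.04]
[ 0.5154 -0.1882  0.1232] [-0.5 -0.1 -2.8] [ 0.03 -0.    0.04]
[ 0.5155 -0.1883  0.1233] [ 0.4 -0.1 -3.3] [-0.01  0.03 -0.02]
```

```bash
python3 -m crank '{"travel":[[0,0,-0.1],[0,0,-0.2],[0,0,-0.3],[0,0,-0.4],[0,0,-0.45]],"turn":[[0,0,0],[0,0,0],[0,0,0],[0,0,0],[0,0,0]],"gripper":[1,1,1,1,1]}';  python3 -m crank '{"travel":[[0,0,-0.05],[0,0,-0.1],[0,0,-0.15],[0,0,-0.15],[0,0,-0.15]],"turn":[[0,0,0],[0,0,0],[0,0,0],[0,0,0],[0,0,0]],"gripper":[1,1,1,1,1]}'; python3 - <<'E'
from workcell import bot
for i in range(2):
    bot.grab_frame("scene");s=bot.observe();print(s["position"].round(4),s["force"].round(1),s["moment"].round(2))
E
```

```text
clock: 6.6
position: [0.5154, -0.1882, 0.1187]
tool_rot: [-3.142, 0.0, -0.009]
force: [0.2, 0.8, -2.8]
grip_width: 0.0087
finger_force: 58.9
clock: 7.1
position: [0.5155, -0.1882, 0.1182]
tool_rot: [3.142, -0.0, -0.009]
force: [-6.7, 3.1, 15.9]
grip_width: 0.0089
finger_force: 61.7
[ 0.5155 -0.1882  0.1181] [-6.   3.  15.1] [0.44 1.28 0.01]
[ 0.5155 -0.1883  0.1182] [-6.1  3.2 16.6] [0.49 1.27 0.07]
```

Free until 0.1187, then contact at exactly 0.1182, which is the fully home height. Easing off and releasing the stem.

```bash
python3 -m crank '{"travel":[[0,0,0.05],[0,0,0.05],[0,0,0.05],[0,0,0.05],[0,0,0.05]],"turn":[[0,0,0],[0,0,0],[0,0,0],[0,0,0],[0,0,0]],"gripper":[1,0.9,0.7,0.5,0.3]}';  python3 -m crank '{"travel":[[0,0,0],[0,0,0],[0,0,0],[0,0,0],[0,0,0]],"turn":[[0,0,0],[0,0,0],[0,0,0],[0,0,0],[0,0,0]],"gripper":[0.3,0.3,0.3,0.3,0.3]}'; python3 - <<'E'
from workcell import bot
from h import *
f=bot.grab_frame("scene");s=bot.observe();p=s["position"];print(p.round(4),s["force"].round(1),s["grip_width"])
L=np.array([.5155,-.1882,.07]);u0,v0=350,190
a=crop(f,u0,v0,70,80,5.5);b=a.copy()
def dr(pts,col):
    q=np.array([[ (proj(f,p)[0]-u0+.5)*5.5-.5,(proj(f,p)[1]-v0+.5)*5.5-.5] for p in pts]);cv2.polylines(b,[q.round().astype(int)],False,col,1)
for r,z in((.051,.012),(.051,.021),(.017,.042)): dr([L+[r*np.cos(t),r*np.sin(t),z] for t in np.linspace(0,6.28,90)],(255,0,0))
cv2.imwrite("pics/a4.png",np.hstack([a,b]))
E
```

```text
clock: 7.7
position: [0.5155, -0.1883, 0.1178]
tool_rot: [3.142, -0.0, -0.009]
force: [0.3, 0.4, -0.0]
grip_width: 0.0517
finger_force: 0.0
clock: 8.2
position: [0.5155, -0.1883, 0.1178]
tool_rot: [3.142, -0.0, -0.009]
force: [-0.6, -0.2, -0.5]
grip_width: 0.0596
finger_force: 0.0
[ 0.5155 -0.1882  0.1178] [-0.1  0.2  0.3] 0.05976077355187895
```

View pics/a4.png

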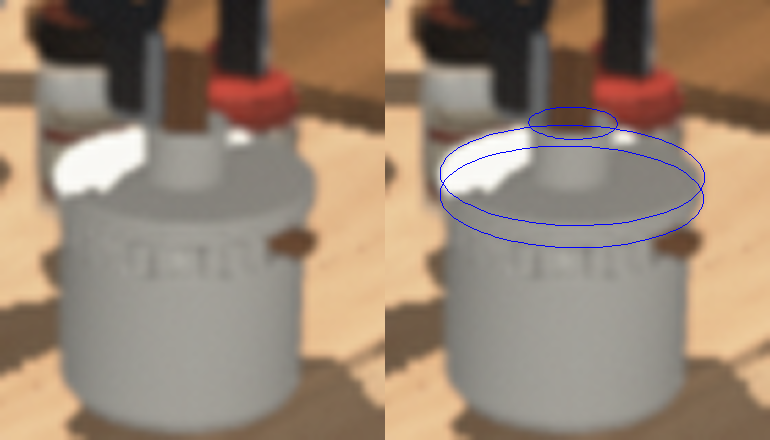

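Lid is seated level and the tab sits in the notch at crop (293,242). The stem is free between the open fingers. Descending to the neck.

```bash
python3 -m crank '{"travel":[[0,0,-0.6],[0,0,-1.3],[0,0,-2.0],[0,0,-2.4],[0,0,-2.6]],"turn":[[0,0,0],[0,0,0],[0,0,0],[0,0,0],[0,0,0]],"gripper":[0.3,0.3,0.3,0.3,0.3]}';  python3 -m crank '{"travel":[[0,0,0],[0,0,0],[0,0,0],[0,0,0],[0,0,0]],"turn":[[0,0,0],[0,0,0],[0,0,0],[0,0,0],[0,0,0]],"gripper":[0.4,0.5,0.6,0.7,0.7]}' 40; python3 -m crank '{"travel":[[0,0,0],[0,0,0],[0,0,0],[0,0,0],[0,0,0]],"turn":[[0,0,0],[0,0,0],[0,0,0],[0,0,0],[0,0,0]],"gripper":[0.8,0.9,0.9,0.9,0.9]}' 40
```

```text
clock: 8.75
position: [0.5152, -0.1882, 0.0911]
tool_rot: [-3.141, 0.001, -0.009]
force: [-0.1, -0.4, 0.8]
grip_width: 0.0593
finger_force: 0.0
clock: 9.25
position: [0.5157, -0.1884, 0.0923]
tool_rot: [3.141, -0.001, -0.009]
force: [-1.7, -0.1, 4.9]
grip_width: 0.0315
finger_force: 40.0
clock: 9.75
position: [0.5156, -0.1884, 0.0922]
tool_rot: [3.141, -0.001, -0.009]
force: [-0.5, 1.0, 6.2]
grip_width: 0.0322
finger_force: 40.0
```

Neck gripped: opening 32 mm, 40 N. Lifting straight up.

```bash
python3 -m crank '{"travel":[[0,0,0.1],[0,0,0.3],[0,0,0.6],[0,0,1.0],[0,0,1.5]],"turn":[[0,0,0],[0,0,0],[0,0,0],[0,0,0],[0,0,0]],"gripper":[0.9,0.9,0.9,0.9,0.9]}';  python3 -m crank '{"travel":[[0,0,1],[0,0,2],[0,0,3],[0,0,4],[0,0,5]],"turn":[[0,0,0],[0,0,0],[0,0,0],[0,0,0],[0,0,0]],"gripper":[0.9,0.9,0.9,0.9,0.9]}'; python3 -m crank '{"travel":[[0,0,1],[0,0,2],[0,0,2.7],[0,0,3],[0,0,3]],"turn":[[0,0,0],[0,0,0],[0,0,0],[0,0,0],[0,0,0]],"gripper":[0.9,0.9,0.9,0.9,0.9]}'; python3 - <<'E'
from workcell import bot
from h import *
for i in range(4): f=bot.grab_frame("scene")
s=bot.observe();print(s["position"].round(4),s["tool_rot"].round(3),s["force"].round(1),s["grip_width"],s["finger_force"],s["clock"])
cv2.imwrite("pics/a5.png",crop(f,330,140,120,140,4))
E
```

```text
clock: 10.25
position: [0.5154, -0.1882, 0.1071]
tool_rot: [-3.142, 0.0, -0.009]
force: [-0.0, 1.6, -1.3]
grip_width: 0.0316
finger_force: 39.8
clock: 10.75
position: [0.5155, -0.1882, 0.1578]
tool_rot: [3.142, -0.0, -0.009]
force: [-0.1, 0.6, -0.9]
grip_width: 0.0316
finger_force: 39.8
clock: 11.25
position: [0.5155, -0.1883, 0.1871]
tool_rot: [3.142, -0.0, -0.009]
force: [0.9, -0.3, -1.2]
grip_width: 0.032
finger_force: 39.8
[ 0.5152 -0.1882  0.1864] [-3.141e+00  1.000e-03 -9.000e-03] [ 0.3 -0.4 -2. ] 0.03153036079456337 39.80973729121615 11.45
```

View pics/a5.png

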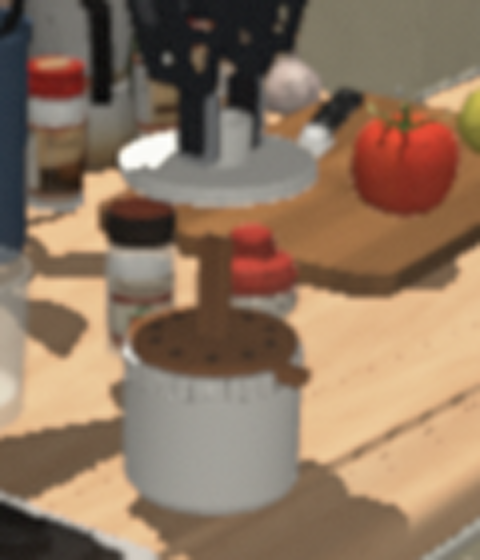

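The inner lid is seated flush with its tab in the notch at crop (290,375). The cover is held level at (218,165), clear of the stem top at (215,240), with the neighbours undisturbed.

```bash
python3 -c "
from workcell import bot
print(bot.job_done())"
```

```text
the job is handed in; nothing more can be done
None
```

I handed the job in at about 11.5 s: the inner lid is home in the pot with its tab in the notch, and the arm is holding the white cover level above it, clear of the stem. The pot and its neighbours look undisturbed in the last picture.

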